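# Slide the drip tray home under the dish rack

## Task

Slide the steel drip tray along the counter, flat and without lifting it, round the bottle and jars without touching any of them, in between the runners under the dish rack and past the spring clip there, until its leading edge rests against the stop bar at the rack's rear. Push it home gently: the telescopic rear of the rack, left at a setting you must find by feel, is held only by friction and must not be shoved. Leave the tray there and let go.

Things in the scene. Friction and masses are not known exactly. Their poses are not given: they have to be found in the camera images.
- tray: Shallow open stainless steel drip tray, 260 mm long (its x), 150 mm wide (its y), walls 24 mm high and 4 mm thick, floor 4 mm thick with low ribs; about 0.45 kg (0.3 to 0.6), lying on the counter. Origin: centre of its underside; x points along its length towards the end that goes first into the rack. It slides with roughly 1.5 to 4 N.
- tray_lead (a point): Middle of the outer face of the tray's leading end wall, 130 mm from the tray's origin along its x, 13 mm above the counter. Its x points out of that face, away from the tray.
- rack: Steel wire dish rack fixed on the counter, a mug upside down in it. Basket 224 mm wide and 152 mm long, from x = 4 mm on; wire floor 50 mm, rim 118 mm above the counter. Origin: on the counter, midway between the front ends of the runners' parallel parts; x points level into the rack, the way the tray goes in (tray x = rack x).
- runner_mouth (a point): Same point as the rack's origin but 18 mm up, level with the runners' top. The two runners are steel strips 4 mm thick and 18 mm high, along rack x from 0 to 185 mm, 155 mm apart inside (2.5 mm play each side of the tray). In front of x = 0 they flare outward by 0.45 rad for 35 mm, to about 186 mm apart.
- clip (a point): Crest of a bent leaf spring in the far (rack +y) runner, here at rest, 129 mm into the rack, 11 mm up. Its ramp begins at rack x = 84 mm and stands 9 mm into the tray's way; it presses the tray sideways with 3 to 4 N and keeps it from sliding back. Riding onto it takes up to about 6 N more than sliding on the counter, and 3 to 5 N of drag stay on after it: this is not yet the stop.
- runner_end (a point): Middle between the runners' rear ends, rack x = 185 mm, 13 mm up. The stop bar lies across near here, 13 mm up, on the telescopic rear part of the rack, which was left pulled out by an unmeasured amount: its front face is anywhere from rack x = 150 to 200 mm. That part slips at about 24 N. With the tray home, 60 to 110 mm of it stand out in front of x = 0.
- bottle: Clear vinegar bottle with a red cap, 62 mm in diameter, 196 mm tall, standing loose; origin: centre of its underside. Not to be touched.
- spice_jar: Spice jar with a black cap, 41 mm in diameter, 105 mm tall, standing loose; origin: centre of its underside. Not to be touched. It and the bottle stand on either side of the tray's way into the rack and may have swapped places.
- lidded_jar: Small squat jar with a wide ribbed lid, 59 mm in diameter, 66 mm tall, standing loose beyond the tray, farther from the robot; origin: centre of its underside. Not to be touched.

How it is judged:
On the way:
1. the tray's leading end has entered between the runners (more than 20 mm past their front ends) (x of tray_lead in the frame of rack above 0.02 m and y of tray_lead in the frame of rack between -0.01 and 0.01 m), for 0.1 s.
At the end, for the whole second after the job is handed in: The tray lies flat (within 0.03 rad) and at rest between the runners under the rack, in line with it (within 8 mm sideways and 0.06 rad), its leading end against the stop bar or no more than 2.5 mm short of it (x of tray_stop in the frame of tray_lead between 0.001 and 0.0075 m and x of tray_lead in the frame of rack above 0.145 m and y of tray_lead in the frame of rack between -0.008 and 0.008 m and angle between the x axis of tray and the x axis of rack, either way round below 0.06 rad and angle between tray's own z axis and vertical below 0.03 rad and linear speed of tray below 0.01 m/s); the robot touches nothing.
It fails at once if the tray pressed against the rack's stop bar with more than 14 N (contact force between tray and tray_stop above 14 N).
It fails at once if the tray lifted off the counter (origin more than 12 mm up, or tilted by more than 0.12 rad) (height (world z) of tray above 0.012 m or angle between tray's own z axis and vertical above 0.12 rad).
It fails at once if the bottle touched or moved (more than 0.5 N from tray or robot, or 6 mm) (contact force between any of tray, the arm, the fingers and bottle above 0.5 N or distance of bottle from where it was at the start of the episode above 0.006 m).
It fails at once if the spice jar touched or moved (more than 0.5 N from tray or robot, or 6 mm) (contact force between any of tray, the arm, the fingers and spice_jar above 0.5 N or distance of spice_jar from where it was at the start of the episode above 0.006 m).
It fails at once if the lidded jar touched or moved (more than 0.5 N from tray or robot, or 6 mm) (contact force between any of tray, the arm, the fingers and lidded_jar above 0.5 N or distance of lidded_jar from where it was at the start of the episode above 0.006 m).
It also fails if it takes over 72 s, if anything falls off the work surface, if the arm or the gripper's body presses on something with over 40 N, if the wrist force passes 120 N, or if a joint passes its speed limit or range.

## Robot

A 6-joint arm with a two-finger parallel gripper is mounted at the origin on a cart in front of the work surface, level with it; the furniture and walls round the work are solid. World frame = base frame: x ahead of the robot, y to its left, z up, the work surface at z = 0. Lengths are in m, angles in rad, forces in N, time in s.
With the tool pointing down it reaches from about 0.325 to 0.775 m from the base axis. Payload 5.5 kg.
Tool frame: the origin (TCP) lies on the mounting face of the last link; the fingertips stand 182 mm ahead of it and the grasp point (between the pads) lies 163 mm ahead of it (env.tip_reach is the distance from the TCP to the fingertips, in m); z points along the fingers, y is the line along which they close (so a half turn about z gives the same grasp; the last joint's range is limited). The gripper opens to 88 mm and grips with 3 to 60 N. Pads are 20 mm wide; open, the fingers measure 115 mm over their backs; the gripper's body (75 mm by 178 mm) begins 61 mm behind the grasp point.
Start: joints at [-1.353, 0.091, 1.231, -0, 1.82, -0.057], TCP at [0.163, -0.578, 0.405] pointing down, gripper open.
Joint ranges: [-2.87, 2.87], [-0.86, 2.18], [0.17, 2.46], [-1.51, 4.65], [0.06, 2.69], [-2.65, 2.65]. Speed limits (rad/s): [2.57, 2.57, 3.01, 3.14, 3.14, 3.14].

## Interface

Orientations are given as a rotation vector (axis times angle).
In Python, from bench import status, vision, env gives the robot as it stands.
- The arm moves only by the tool apply_moves, never from a script. Its argument "moves" is a list of rows, each an object with "grip": the opening, from 0 (shut) to 1 (fully open); "translation": the shift along the tool's x, y, z in fractions of the full range, 1 being 0.75 m, a list of three; "twist": the turn, a rotation vector about the tool's x, y, z in a scale on which 1.0 is pi rad, a list of three. In form: [{"grip": grip, "translation": [tx, ty, tz], "twist": [ax, ay, az]}, ...]. A call has exactly 10 rows; each row is the pose to reach, as a shift and turn from the pose commanded when the call began, along the tool's axes at that moment; what a row does not reach only later rows make up. A row lasts 1/10 s, in which the tool goes at most 50 mm and 8.59 degrees, less where a joint would pass 70% of its speed; a pose out of reach is approached as far as the arm can. A shift or turn number past 1, either way, is cut back to 1. A call with a gripper value outside its range is refused whole. The fingers move at their own pace and stop on an object; the grip force is fixed at half the most. Time passes only in rows, so rows that repeat a pose let the fingers close, or fill a call up. It gives the time, the measured TCP pose, the force, the opening and the grip force at its end, in the units of the state.
- status.get_obs(): the state, without advancing time (a new reading comes with each control period).
- vision.snapshot(name): name is "scene" or "side" or "wrist"; returns a dict with "img" (384x512x3 uint8, blue, green, red), "z_map" (384x512 float32, m along the optical axis (not along the pixel's ray), 0 where there is no reading), "vfov" (degrees; the focal length in pixels is half the picture's height over the tangent of half this angle, whatever the lens; pixels are square), "cx", "cy" (the principal point, pixels), "R" (3x3) and "t" (3): a world point X has camera coordinates R X + t. Camera axes: x right, y down, z forward; pixel columns grow to the right and rows downward; lengths in m; the calibration is good to about 2 mm. A picture is of the moment at which its call begins.
- env.finish_job(): hands the job in; it is judged then, once.
The state is a dict: "time_s": time; "qpos": joint angles; "qvel": joint speeds; "tau": joint torques, N m; "ee_pos": TCP position; "orientation": TCP orientation; "wrist_force": force on the tool from outside, world axes, zero at the start; "wrist_torque": the same for the moment, N m; "finger_gap": finger opening in m; "finger_force": force on a finger pad.
Only numpy, scipy, OpenCV 4.12 (cv2) and the standard library are available. Lean on these libraries where they do the work, as an engineer would, in place of code of your own. Each camera call takes 0.05 s, during which the arm holds its last target. There are 200 camera calls.

## Working session

There is one attempt and no reset: what is moved stays moved. The work goes in short steps, Python scripts to look and compute and a tool call to move; the robot and the scene stay as the last step left them, time stands still between calls to the robot, and variables do not carry over. Pictures are saved under pics/ and viewed, at most 10 in all, crops included, and the job is handed in when it is done.

Besides the shell and the picture viewer there is one more tool, called after "Emit:" as name([rows], argument=value, ...), one row to a line, values as JSON. apply_moves: Moves the arm, as the interface text tells. Its arguments: {"type":"object","properties":{"moves":{"type":"array","items":{"type":"object","properties":{"grip":{"type":"number"},"translation":{"type":"array","items":{"type":"number"}},"twist":{"type":"array","items":{"type":"number"}}}}}},"required":["moves"]}

```bash
mkdir -p pics; ls; cat > h.py <<'E'
import numpy as np, cv2
from bench import status, vision, env
def snap(n,save=None):
    s=vision.snapshot(n)
    if save: cv2.imwrite(f'pics/{save}.png',s['img'])
    np.savez(f'{save or n}.npz',**s)
    return s
def pts(s):
    z=np.asarray(s['z_map'],float);h,w=z.shape
    f=h/2/np.tan(np.radians(s['vfov'])/2)
    v,u=np.mgrid[:h,:w]
    c=np.stack([(u-s['cx'])/f*z,(v-s['cy'])/f*z,z],-1)
    P=(c-np.asarray(s['t']))@np.asarray(s['R'])
    P[z==0]=np.nan
    return P
E
python3 - <<'E'
from h import *
for n in ('scene','side'): s=snap(n,n); print(n,s['vfov'],-np.array(s['R']).T@s['t'])
a=cv2.imread('pics/scene.png');b=cv2.imread('pics/side.png')
cv2.imwrite('pics/both.png',cv2.resize(np.vstack([a,b]),None,fx=.78,fy=.78))
print(status.get_obs())
E
```

```text
pics
scene 53.70975481731261 [ 0.34474121 -0.58210337  0.72114894]
side 55.39492938352207 [0.76011226 0.50140928 0.72905718]
{'time_s': 0.1, 'qpos': array([-1.35268546e+00,  9.17924862e-02,  1.23174470e+00, -2.65260430e-06,
        1.81977915e+00, -5.67305850e-02]), 'qvel': array([ 0.00047081, -0.00147498, -0.00144187,  0.00021582, -0.00042231,
       -0.00111657]), 'tau': array([ 3.99973855e-03, -4.47857845e+01, -4.07568347e+01,  7.01457309e-02,
        2.84333504e-02, -1.10937531e-04]), 'ee_pos': array([ 0.16282976, -0.57754491,  0.40362606]), 'orientation': array([-3.11027413e+00, -4.30126077e-01,  2.22140357e-04]), 'wrist_force': array([ 0.33549879,  0.87979346, -1.10125029]), 'wrist_torque': array([0.01739239, 0.00629593, 0.00801288]), 'finger_force': 0.0, 'finger_gap': 0.08784191228014585}
```

View pics/both.png

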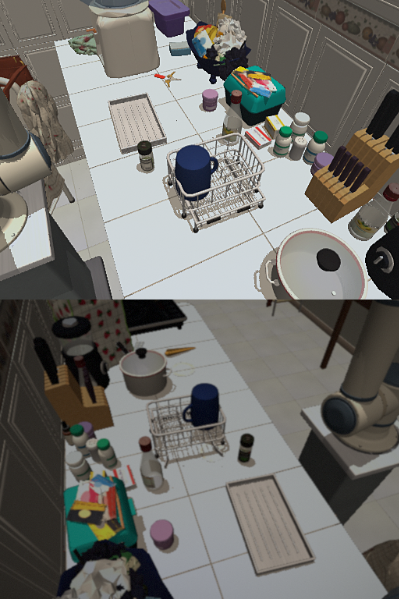

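```bash
python3 - <<'E'
from h import *
# top-down height map from both views: 2mm/px, x up, y left
H=np.zeros((300,500));C=np.zeros((300,500,3),np.uint8)
for n in ('scene','side'):
    s=dict(np.load(n+'.npz'));P=pts(s).reshape(-1,3);c=s['img'].reshape(-1,3)
    ok=np.isfinite(P[:,0])&(P[:,2]<.3);P=P[ok];c=c[ok]
    r=((.85-P[:,0])/.002).astype(int);q=((.5-P[:,1])/.002).astype(int)
    k=(r>=0)&(r<300)&(q>=0)&(q<500)
    for i in np.where(k)[0]:
        if P[i,2]>=H[r[i],q[i]]: H[r[i],q[i]]=P[i,2];C[r[i],q[i]]=c[i]
hm=cv2.applyColorMap(np.clip(H*255/.2,0,255).astype(np.uint8),cv2.COLORMAP_JET)
cv2.imwrite('pics/top.png',cv2.resize(np.vstack([C,hm]),(500,600)))
E
```

```text
(no output)
```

View pics/top.png

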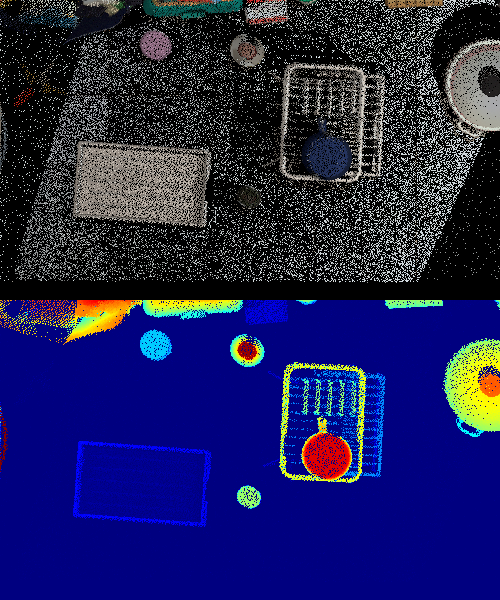

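Top-down map (2 mm/px, x up, y left): tray centre near (142,183), rack mouth near (279,121), bottle (248,49), spice jar (249,197), lidded jar (155,45). Now I'll refine by fits.

```bash
cat > fit.py <<'E'
from h import *
def cloud(names):
    Q=[]
    for n in names:
        P=pts(dict(np.load(n+'.npz'))).reshape(-1,3);Q.append(P[np.isfinite(P[:,0])])
    return np.vstack(Q)
def sel(P,x,y,z):
    return P[(P[:,0]>x[0])&(P[:,0]<x[1])&(P[:,1]>y[0])&(P[:,1]<y[1])&(P[:,2]>z[0])&(P[:,2]<z[1])]
def rect(P): return cv2.minAreaRect((P[:,:2]*1000).astype(np.float32))
E
python3 - <<'E'
from fit import *
for ns in (['scene'],['side'],['scene','side']):
    P=cloud(ns); print(ns)
    t=sel(P,(.37,.6),(.05,.38),(.017,.03)); print('tray',len(t),rect(t),'floor z',np.median(sel(P,(.3,.35),(.0,.3),(-.02,.02))[:,2]) )
    r=sel(P,(.45,.76),(-.3,-.03),(.108,.126)); print('rim',len(r),rect(r))
    for nm,c,z,d in (('bottle',(.752,.004),(.17,.21),.02),('spice',(.456,.002),(.09,.115),.03),('lid',(.76,.19),(.055,.075),.04)):
        o=sel(P,(c[0]-d,c[0]+d),(c[1]-d,c[1]+d),z); print(nm,len(o),rect(o) if len(o)>5 else '')
P=cloud(['scene','side'])
k=sel(P,(.45,.76),(-.31,.02),(.004,.026))
I=np.zeros((310,330),np.uint8)
I[((.76-k[:,0])*1000).astype(int)%310,((.02-k[:,1])*1000).astype(int)%330]=np.clip(k[:,2]*9000+20,0,255)
cv2.imwrite('pics/run.png',cv2.resize(I,None,fx=1.9,fy=1.9,interpolation=0))
E
```

```text
['scene']
tray 569 ((480.8460693359375, 214.39230346679688), (266.6747741699219, 151.8592071533203), 85.79010772705078) floor z -0.0012582880747033565
rim 1350 ((603.2347412109375, -148.01605224609375), (159.49655151367188, 231.07484436035156), 87.25517272949219)
bottle 199 ((746.3421630859375, 2.5221424102783203), (30.145994186401367, 31.177072525024414), 12.529301643371582)
spice 267 ((453.7042236328125, -0.16892623901367188), (39.75014114379883, 40.41485595703125), 5.437748432159424)
lid 248 ((759.0188598632812, 185.7464599609375), (57.794761657714844, 54.865657806396484), 20.189815521240234)
['side']
tray 1259 ((483.45166015625, 217.54483032226562), (263.0615539550781, 152.9114990234375), 86.07244873046875) floor z -0.0010914897601527638
rim 922 ((606.8637084960938, -143.0929718017578), (162.0829315185547, 231.4720001220703), 86.72578430175781)
bottle 275 ((750.5394897460938, 8.880290031433105), (30.850690841674805, 30.652488708496094), 3.873307943344116)
spice 246 ((457.8309326171875, 5.0082550048828125), (40.638153076171875, 39.22908020019531), 80.60360717773438)
lid 718 ((760.977783203125, 190.8819580078125), (57.31710433959961, 55.901519775390625), 75.13374328613281)
['scene', 'side']
tray 1828 ((482.2745361328125, 215.10853576660156), (268.30865478515625, 154.6038360595703), 85.78718566894531) floor z -0.001166873627212764
rim 2272 ((605.0271606445312, -144.841796875), (166.00946044921875, 234.3515625), 87.25517272949219)
bottle 474 ((748.384765625, 5.457530975341797), (37.810455322265625, 31.738086700439453), 52.890594482421875)
spice 513 ((455.6820373535156, 1.4601459503173828), (46.19014358520508, 40.345481872558594), 53.201934814453125)
lid 966 ((759.913330078125, 188.64918518066406), (61.47743606567383, 59.69697952270508), 20.1898136138916)
```

View pics/run.png

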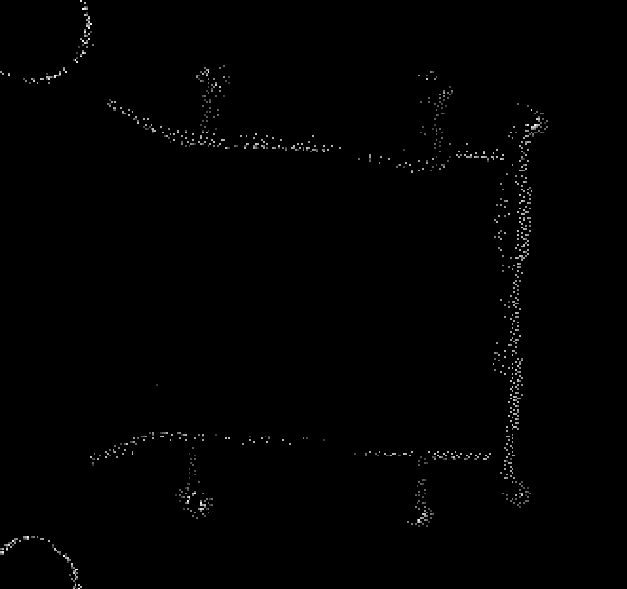

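```bash
cat > go.py <<'E'
import sys
from h import *
from scipy.spatial.transform import Rotation as Ro
def to(x,y,z,yaw):  # TCP target (m), tool-x yaw (deg) -> translation, twist
    o=status.get_obs();R=Ro.from_rotvec(o['orientation']);M=R.as_matrix()
    c,s=np.cos(np.radians(yaw)),np.sin(np.radians(yaw))
    T=np.array([[c,s,0],[s,-c,0],[0,0,-1]])
    print('tr',np.round(M.T@(np.array([x,y,z])-o['ee_pos']),4),'tw',np.round((R.inv()*Ro.from_matrix(T)).as_rotvec(),4),'t',round(o['time_s'],2),'ee',np.round(o['ee_pos'],4),'q',np.round(o['qpos'],2),'F',np.round(o['wrist_force'],1))
if len(sys.argv)>4: to(*map(float,sys.argv[1:5]))
E
python3 go.py .42 -.1 .405 -4.1
```

```text
tr [ 0.3771 -0.3898 -0.0007] tw [-1.700e-03  2.000e-04  3.464e-01] t 0.1 ee [ 0.1628 -0.5775  0.4036] q [-1.35  0.09  1.23 -0.    1.82 -0.06] F [ 0.3  0.9 -1.1]
```

Units first: shifts go in shares of 0.75 m and turns go in shares of pi rad. So -0.39 m is -0.52, 0.377 m is 0.5027, 0.347 rad is 0.1105.

Emit:
apply_moves([
  {"grip": 1, "translation": [0.5027, -0.52, 0], "twist": [0, 0, 0.1105]},
  {"grip": 1, "translation": [0.5027, -0.52, 0], "twist": [0, 0, 0.1105]},
  {"grip": 1, "translation": [0.5027, -0.52, 0], "twist": [0, 0, 0.1105]},
  {"grip": 1, "translation": [0.5027, -0.52, 0], "twist": [0, 0, 0.1105]},
  {"grip": 1, "translation": [0.5027, -0.52, 0], "twist": [0, 0, 0.1105]},
  {"grip": 1, "translation": [0.5027, -0.52, 0], "twist": [0, 0, 0.1105]},
  {"grip": 1, "translation": [0.5027, -0.52, 0], "twist": [0, 0, 0.1105]},
  {"grip": 1, "translation": [0.5027, -0.52, 0], "twist": [0, 0, 0.1105]},
  {"grip": 1, "translation": [0.5027, -0.52, 0], "twist": [0, 0, 0.1105]},
  {"grip": 1, "translation": [0.5027, -0.52, 0], "twist": [0, 0, 0.1105]},
])

```text
time_s: 1.1
ee_pos: [0.4001, -0.1352, 0.4045]
orientation: [3.139, -0.114, 0.0]
wrist_force: [1.1, -0.8, 0.6]
finger_gap: 0.0879
finger_force: 0.0
```

```bash
python3 go.py .4916 .3437 .30 -4.1
```

```text
tr [ 0.0566 -0.4843  0.1044] tw [ 0.0001 -0.0002 -0.0009] t 1.1 ee [ 0.4001 -0.1352  0.4045] q [-0.41 -0.39  1.67 -0.    1.87  1.24] F [ 1.1 -0.8  0.6]
```

In the tool's units: -0.485 m is -0.6467, 0.1 m is 0.1333.

Emit:
apply_moves([
  {"grip": 1, "translation": [0.0733, -0.6467, 0.1333], "twist": [0, 0, 0]},
  {"grip": 1, "translation": [0.0733, -0.6467, 0.1333], "twist": [0, 0, 0]},
  {"grip": 1, "translation": [0.0733, -0.6467, 0.1333], "twist": [0, 0, 0]},
  {"grip": 1, "translation": [0.0733, -0.6467, 0.1333], "twist": [0, 0, 0]},
  {"grip": 1, "translation": [0.0733, -0.6467, 0.1333], "twist": [0, 0, 0]},
  {"grip": 1, "translation": [0.0733, -0.6467, 0.1333], "twist": [0, 0, 0]},
  {"grip": 1, "translation": [0.0733, -0.6467, 0.1333], "twist": [0, 0, 0]},
  {"grip": 1, "translation": [0.0733, -0.6467, 0.1333], "twist": [0, 0, 0]},
  {"grip": 1, "translation": [0.0733, -0.6467, 0.1333], "twist": [0, 0, 0]},
  {"grip": 1, "translation": [0.0733, -0.6467, 0.1333], "twist": [0, 0, 0]},
])

```text
time_s: 2.1
ee_pos: [0.4894, 0.3448, 0.3035]
orientation: [3.139, -0.113, -0.001]
wrist_force: [0.3, -0.8, 0.9]
finger_gap: 0.088
finger_force: 0.0
```

```bash
python3 - <<'E'
import go; from fit import *
go.to(.4916,.3437,.215,-4.1)
snap('wrist','wr1')
P=cloud(['wr1']);t=sel(P,(.37,.6),(.05,.42),(.015,.032));print(len(t),t.min(0),t.max(0))
# tail wall points
w=sel(P,(.43,.55),(.32,.37),(.015,.032));print(len(w),np.median(w,0),np.percentile(w[:,1],[2,98]))
E
```

```text
tr [0.0023 0.0009 0.0885] tw [ 0.0006  0.0006 -0.0001] t 2.1 ee [0.4894 0.3448 0.3035] q [ 0.56  0.09  1.41 -0.    1.64  2.2 ] F [ 0.3 -0.8  0.9]
3725 [0.40630438 0.09326977 0.01500256] [0.56736906 0.35335896 0.02815816]
766 [0.49579734 0.34529864 0.02507783] [0.33928824 0.35137332]
```

View pics/wr1.png

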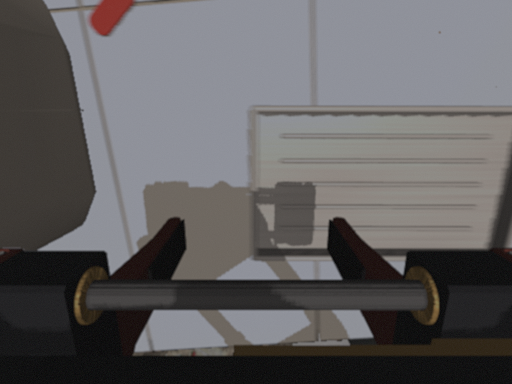

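The tail wall is at column ~253, midway between the fingers (184 and 330). The canister on the left needs a clearance check.

```bash
python3 - <<'E'
from fit import *
P=cloud(['wr1','scene','side'])
c=sel(P,(.35,.75),(.3,.6),(.05,.3)); print(len(c)); 
for x in np.arange(.4,.66,.04):
    d=c[abs(c[:,0]-x)<.02]; d=d[d[:,1]>.36]; print(round(x,2),len(d),d[:,1].min() if len(d) else '')
w=sel(cloud(['wr1']),(.47,.51),(.335,.36),(.02,.03));print(w[:,1].mean(),len(w),np.percentile(w[:,1],[2,98]))
for a,b in ((.39,.43),(.54,.58)):
    w=sel(cloud(['wr1']),(a,b),(.15,.33),(.02,.03));print(np.polyfit(w[:,1],w[:,0],1),len(w))
E
```

```text
60348
0.4 0 
0.44 93 0.5356908569182606
0.48 5249 0.3889104691012268
0.52 25608 0.3600063544565725
0.56 3765 0.4846480492873796
0.6 2993 0.48413309183840086
0.64 1808 0.4950101691392964
0.34571237324846404 244 [0.3423396  0.34917895]
[0.07097624 0.39508057] 456
[0.07518035 0.53887199] 1471
```

In the tool's units: 0.108 m is 0.144, 0.04 m is 0.0533.

Emit:
apply_moves([
  {"grip": 1, "translation": [0.0053, 0.0013, 0.0533], "twist": [0, 0, 0]},
  {"grip": 1, "translation": [0.0053, 0.0013, 0.0933], "twist": [0, 0, 0]},
  {"grip": 1, "translation": [0.0053, 0.0013, 0.1133], "twist": [0, 0, 0]},
  {"grip": 1, "translation": [0.0053, 0.0013, 0.1133], "twist": [0, 0, 0]},
  {"grip": 1, "translation": [0.0053, 0.0013, 0.12], "twist": [0, 0, 0]},
  {"grip": 1, "translation": [0.0053, 0.0013, 0.1267], "twist": [0, 0, 0]},
  {"grip": 1, "translation": [0.0053, 0.0013, 0.1333], "twist": [0, 0, 0]},
  {"grip": 1, "translation": [0.0053, 0.0013, 0.14], "twist": [0, 0, 0]},
  {"grip": 1, "translation": [0.0053, 0.0013, 0.144], "twist": [0, 0, 0]},
  {"grip": 1, "translation": [0.0053, 0.0013, 0.144], "twist": [0, 0, 0]},
])

```text
time_s: 3.15
ee_pos: [0.4934, 0.3412, 0.196]
orientation: [3.139, -0.113, -0.001]
wrist_force: [0.5, -0.0, -0.4]
finger_gap: 0.0883
finger_force: 0.0
```

In the tool's units: 0.004 m is 0.0053, -0.003 m is -0.004.

Emit:
apply_moves([
  {"grip": 1, "translation": [0, 0, 0.0053], "twist": [0, 0, 0]},
  {"grip": 0.6, "translation": [0, -0.004, 0.0053], "twist": [0, 0, 0]},
  {"grip": 0.3, "translation": [0, -0.004, 0.0053], "twist": [0, 0, 0]},
  {"grip": 0.1, "translation": [0, -0.004, 0.0053], "twist": [0, 0, 0]},
  {"grip": 0, "translation": [0, -0.004, 0.0053], "twist": [0, 0, 0]},
  {"grip": 0, "translation": [0, -0.004, 0.0053], "twist": [0, 0, 0]},
  {"grip": 0, "translation": [0, -0.004, 0.0053], "twist": [0, 0, 0]},
  {"grip": 0, "translation": [0, -0.004, 0.0053], "twist": [0, 0, 0]},
  {"grip": 0, "translation": [0, -0.004, 0.0053], "twist": [0, 0, 0]},
  {"grip": 0, "translation": [0, -0.004, 0.0053], "twist": [0, 0, 0]},
])

```text
time_s: 4.15
ee_pos: [0.4937, 0.3442, 0.1927]
orientation: [-3.14, 0.113, -0.0]
wrist_force: [-0.7, 0.6, -0.0]
finger_gap: 0.0193
finger_force: 0.0
```

```bash
python3 - <<'E'
import go; from fit import *
go.to(.55,.3,.191,-4.1)
snap('side','s2');snap('scene','c2')
for n in ('s2','c2'):
    P=cloud([n]);t=sel(P,(.37,.6),(.05,.38),(.012,.03));print(rect(sel(P,(.37,.6),(.05,.33),(.017,.03))), np.median(t[:,2]))
E
```

```text
tr [0.0593 0.0401 0.0017] tw [-0.     -0.0001 -0.0007] t 4.15 ee [0.4937 0.3442 0.1927] q [ 0.55  0.16  1.54 -0.    1.45  2.2 ] F [-0.7  0.6 -0. ]
((482.9746398925781, 210.83920288085938), (249.1774139404297, 152.42568969726562), 85.79590606689453) 0.02404583677466914
((480.3748779296875, 207.4129638671875), (251.88803100585938, 151.9457550048828), 85.78943634033203) 0.023653419351311558
```

In the tool's units: 0.04 m is 0.0533, 0.032 m is 0.0427.

Emit:
apply_moves([
  {"grip": 0, "translation": [0, 0, 0], "twist": [0, 0, 0]},
  {"grip": 0, "translation": [0, 0, 0], "twist": [0, 0, 0]},
  {"grip": 0, "translation": [0, 0, 0], "twist": [0, 0, 0]},
  {"grip": 0, "translation": [0, 0, 0], "twist": [0, 0, 0]},
  {"grip": 0, "translation": [0.004, 0, 0], "twist": [0, 0, 0]},
  {"grip": 0, "translation": [0.0107, -0.0013, 0], "twist": [0, 0, 0]},
  {"grip": 0, "translation": [0.0213, -0.0013, 0], "twist": [0, 0, 0]},
  {"grip": 0, "translation": [0.032, -0.0027, 0], "twist": [0, 0, 0]},
  {"grip": 0, "translation": [0.0427, -0.0027, 0], "twist": [0, 0, 0]},
  {"grip": 0, "translation": [0.0533, -0.004, 0], "twist": [0, 0, 0]},
])

```text
time_s: 5.25
ee_pos: [0.5347, 0.3443, 0.1926]
orientation: [3.139, -0.114, -0.0]
wrist_force: [-3.5, -1.2, 2.9]
finger_gap: 0.004
finger_force: 30.2
```

```bash
python3 - <<'E'
import go; from fit import *
go.to(.632,.345,.191,-3)
snap('side','s2');snap('scene','c2')
for n in ('s2','c2'):
    P=cloud([n]);print(rect(sel(P,(.37,.69),(.05,.33),(.017,.03))))
print(status.get_obs()['finger_gap'],status.get_obs()['finger_force'])
E
```

```text
tr [ 0.097  -0.0078  0.0016] tw [ 0.0001  0.0001 -0.0202] t 5.25 ee [0.5347 0.3443 0.1926] q [ 0.52  0.25  1.44 -0.    1.46  2.16] F [-3.5 -1.2  2.9]
((519.9248657226562, 212.499755859375), (251.806884765625, 151.46107482910156), 83.6725082397461)
((519.383056640625, 208.0961456298828), (252.50137329101562, 152.36863708496094), 84.9490966796875)
0.00343213524461314 30.017398595809937
```

In the tool's units: 0.097 m is 0.1293, 0.09 m is 0.12, -0.02 rad is -0.0064.

Emit:
apply_moves([
  {"grip": 0, "translation": [0.0133, -0.0013, 0], "twist": [0, 0, 0]},
  {"grip": 0, "translation": [0.0293, -0.0027, 0], "twist": [0, 0, 0]},
  {"grip": 0, "translation": [0.0453, -0.004, 0], "twist": [0, 0, 0]},
  {"grip": 0, "translation": [0.0613, -0.0053, 0], "twist": [0, 0, 0]},
  {"grip": 0, "translation": [0.0773, -0.0067, 0], "twist": [0, 0, 0]},
  {"grip": 0, "translation": [0.0933, -0.008, 0], "twist": [0, 0, 0]},
  {"grip": 0, "translation": [0.1067, -0.0093, 0], "twist": [0, 0, 0]},
  {"grip": 0, "translation": [0.12, -0.0107, 0], "twist": [0, 0, -0.0032]},
  {"grip": 0, "translation": [0.1293, -0.0107, 0], "twist": [0, 0, -0.0064]},
  {"grip": 0, "translation": [0.1293, -0.0107, 0], "twist": [0, 0, -0.0064]},
])

```text
time_s: 6.35
ee_pos: [0.632, 0.3452, 0.1927]
orientation: [-3.14, 0.082, -0.002]
wrist_force: [-1.2, 0.7, 1.1]
finger_gap: 0.0037
finger_force: 30.0
```

```bash
cat > look.py <<'E'
import go; from fit import *
# tray pose vs rack, per camera: centreline from long side walls
def look(ylo,yhi):
    o=status.get_obs()
    for n in ('side','scene'):
        snap(n); P=cloud([n]); r=rect(sel(P,(.45,.76),(-.3,-.03),(.108,.126)))
        t=sel(P,(.45,.72),(ylo,yhi),(.017,.03))
        R=rect(t); L=R if R[1][0]>R[1][1] else (R[0],R[1][::-1],R[2]-90)
        print(n,'tray c',np.round(L[0],1),'size',np.round(L[1],1),'ang',round(L[2]%180,2),'rim c',np.round(r[0],1),round(r[2],2))
        a=np.radians(87.1);u=-np.array([np.cos(a),np.sin(a)]);d=np.array(L[0])-r[0]
        print('   lateral offset of tray from rack (+n):',round(float(d@[-u[1],u[0]]),1))
    print('ee',o['ee_pos'],'F',o['wrist_force'],'gap',o['finger_gap'],o['finger_force'],o['time_s'])
E
python3 - <<'E'
import look,go
look.look(.05,.32); go.to(.632,.345,.191,-3)
E
```

```text
side tray c [690.  190.3] size [250.3  81.9] ang 67.31 rim c [ 606.5 -143.6] 87.15
   lateral offset of tray from rack (+n): 66.5
scene tray c [619.9 201.1] size [238.3 152.3] ang 86.68 rim c [ 603.5 -147.7] 87.16
   lateral offset of tray from rack (+n): -1.2
ee [0.63204909 0.34515333 0.19269026] F [-1.20732574  0.6862274   1.09344138] gap 0.003721125215049452 30.013954639434814 6.35
tr [0.0005 0.0002 0.0017] tw [ 0.     -0.0014  0.0001] t 6.45 ee [0.6315 0.3452 0.1927] q [ 0.45  0.46  1.17 -0.    1.51  2.08] F [1.1 0.1 0.7]
```

In the tool's units: 0.11 m is 0.1467, 0.008 m is 0.0107, -0.008 rad is -0.0025.

Emit:
apply_moves([
  {"grip": 0, "translation": [0.0013, 0.0107, 0], "twist": [0, 0, -0.0025]},
  {"grip": 0, "translation": [0.0013, 0.0267, 0], "twist": [0, 0, -0.0025]},
  {"grip": 0, "translation": [0.0013, 0.0427, 0], "twist": [0, 0, -0.0025]},
  {"grip": 0, "translation": [0.0013, 0.0587, 0], "twist": [0, 0, -0.0025]},
  {"grip": 0, "translation": [0.0013, 0.0747, 0], "twist": [0, 0, -0.0025]},
  {"grip": 0, "translation": [0.0013, 0.0907, 0], "twist": [0, 0, -0.0025]},
  {"grip": 0, "translation": [0.0013, 0.1067, 0], "twist": [0, 0, -0.0025]},
  {"grip": 0, "translation": [0.0013, 0.1227, 0], "twist": [0, 0, -0.0025]},
  {"grip": 0, "translation": [0.0013, 0.1387, 0], "twist": [0, 0, -0.0025]},
  {"grip": 0, "translation": [0.0013, 0.1467, 0], "twist": [0, 0, -0.0025]},
])

```text
time_s: 7.45
ee_pos: [0.6264, 0.234, 0.1927]
orientation: [3.14, -0.071, -0.0]
wrist_force: [-0.1, 3.0, -0.8]
finger_gap: 0.0037
finger_force: 30.0
```

```bash
python3 - <<'E'
import look
look.look(.04,.22)
import cv2,numpy as np
a=np.load('side.npz')['img'];b=np.load('scene.npz')['img']
cv2.imwrite('pics/m1.png',np.vstack([a[60:330,120:420],b[60:330,100:400]]))
E
```

```text
side tray c [621.  133.8] size [176.6 151.9] ang 87.71 rim c [ 606.7 -144. ] 87.44
   lateral offset of tray from rack (+n): 0.3
scene tray c [618.2 129.1] size [182.2 152.6] ang 87.79 rim c [ 603.5 -147.7] 87.38
   lateral offset of tray from rack (+n): 0.7
ee [0.62644028 0.23404314 0.19267304] F [-0.12851032  3.0471673  -0.83823444] gap 0.0037172579054399317 30.000015199184418 7.45
```

View pics/m1.png

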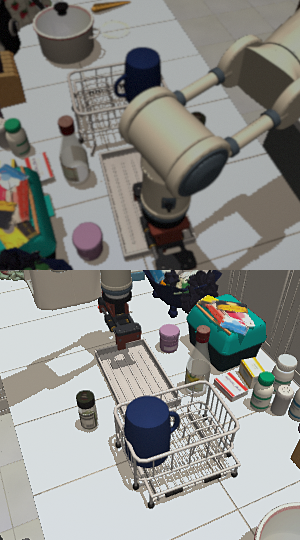

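The tray is aligned and lies clear of the bottle, spice jar and lidded jar in both views; the mouth is ahead.

In the tool's units: 0.076 m is 0.1013, 0.03 m is 0.04, 0.004 rad is 0.0013.

Emit:
apply_moves([
  {"grip": 0, "translation": [-0.0007, 0.008, 0], "twist": [0, 0, 0.0013]},
  {"grip": 0, "translation": [-0.0007, 0.0187, 0], "twist": [0, 0, 0.0013]},
  {"grip": 0, "translation": [-0.0007, 0.0293, 0], "twist": [0, 0, 0.0013]},
  {"grip": 0, "translation": [-0.0007, 0.04, 0], "twist": [0, 0, 0.0013]},
  {"grip": 0, "translation": [-0.0007, 0.0507, 0], "twist": [0, 0, 0.0013]},
  {"grip": 0, "translation": [-0.0007, 0.0613, 0], "twist": [0, 0, 0.0013]},
  {"grip": 0, "translation": [-0.0007, 0.072, 0], "twist": [0, 0, 0.0013]},
  {"grip": 0, "translation": [-0.0007, 0.0827, 0], "twist": [0, 0, 0.0013]},
  {"grip": 0, "translation": [-0.0007, 0.0933, 0], "twist": [0, 0, 0.0013]},
  {"grip": 0, "translation": [-0.0007, 0.1013, 0], "twist": [0, 0, 0.0013]},
])

```text
time_s: 8.55
ee_pos: [0.6225, 0.1587, 0.1927]
orientation: [3.141, -0.076, -0.0]
wrist_force: [-0.6, 3.1, 0.4]
finger_gap: 0.0036
finger_force: 30.0
```

```bash
python3 - <<'E'
import look
look.look(-.02,.14)
E
```

```text
side tray c [572.6  65. ] size [240.8 158.7] ang 177.4 rim c [ 655. -145.] 86.46
   lateral offset of tray from rack (+n): -92.9
scene tray c [584.6  59.9] size [270.  158.4] ang 0.32 rim c [ 603.5 -147.4] 87.28
   lateral offset of tray from rack (+n): -29.4
ee [0.62253489 0.15872349 0.19265698] F [-0.59847133  3.05214337  0.43962523] gap 0.003594050736957286 30.00007688999176 8.55
```

In the tool's units: 0.054 m is 0.072, 0.052 m is 0.0693.

Emit:
apply_moves([
  {"grip": 0, "translation": [0, 0.008, 0], "twist": [0, 0, 0]},
  {"grip": 0, "translation": [0, 0.016, 0], "twist": [0, 0, 0]},
  {"grip": 0, "translation": [0, 0.024, 0], "twist": [0, 0, 0]},
  {"grip": 0, "translation": [0, 0.032, 0], "twist": [0, 0, 0]},
  {"grip": 0, "translation": [0, 0.04, 0], "twist": [0, 0, 0]},
  {"grip": 0, "translation": [0, 0.048, 0], "twist": [0, 0, 0]},
  {"grip": 0, "translation": [0, 0.056, 0], "twist": [0, 0, 0]},
  {"grip": 0, "translation": [0, 0.064, 0], "twist": [0, 0, 0]},
  {"grip": 0, "translation": [0, 0.0693, 0], "twist": [0, 0, 0]},
  {"grip": 0, "translation": [0, 0.072, 0], "twist": [0, 0, 0]},
])

```text
time_s: 9.65
ee_pos: [0.6199, 0.1051, 0.1927]
orientation: [3.141, -0.076, 0.0]
wrist_force: [0.5, 2.7, 1.1]
finger_gap: 0.0038
finger_force: 30.0
```

In the tool's units: 0.032 m is 0.0427, 0.03 m is 0.04.

Emit:
apply_moves([
  {"grip": 0, "translation": [0, 0.0053, 0], "twist": [0, 0, 0]},
  {"grip": 0, "translation": [0, 0.0107, 0], "twist": [0, 0, 0]},
  {"grip": 0, "translation": [0, 0.016, 0], "twist": [0, 0, 0]},
  {"grip": 0, "translation": [0, 0.0213, 0], "twist": [0, 0, 0]},
  {"grip": 0, "translation": [0, 0.0267, 0], "twist": [0, 0, 0]},
  {"grip": 0, "translation": [0, 0.032, 0], "twist": [0, 0, 0]},
  {"grip": 0, "translation": [0, 0.0373, 0], "twist": [0, 0, 0]},
  {"grip": 0, "translation": [0, 0.04, 0], "twist": [0, 0, 0]},
  {"grip": 0, "translation": [0, 0.0427, 0], "twist": [0, 0, 0]},
  {"grip": 0, "translation": [0, 0.0427, 0], "twist": [0, 0, 0]},
])

```text
time_s: 10.65
ee_pos: [0.6183, 0.0736, 0.1927]
orientation: [-3.14, 0.076, 0.001]
wrist_force: [-1.7, 4.9, 0.9]
finger_gap: 0.0038
finger_force: 30.0
```

In the tool's units: 0.024 m is 0.032, 0.023 m is 0.0307.

Emit:
apply_moves([
  {"grip": 0, "translation": [0, 0.004, 0], "twist": [0, 0, 0]},
  {"grip": 0, "translation": [0, 0.008, 0], "twist": [0, 0, 0]},
  {"grip": 0, "translation": [0, 0.012, 0], "twist": [0, 0, 0]},
  {"grip": 0, "translation": [0, 0.016, 0], "twist": [0, 0, 0]},
  {"grip": 0, "translation": [0, 0.02, 0], "twist": [0, 0, 0]},
  {"grip": 0, "translation": [0, 0.024, 0], "twist": [0, 0, 0]},
  {"grip": 0, "translation": [0, 0.0267, 0], "twist": [0, 0, 0]},
  {"grip": 0, "translation": [0, 0.0293, 0], "twist": [0, 0, 0]},
  {"grip": 0, "translation": [0, 0.0307, 0], "twist": [0, 0, 0]},
  {"grip": 0, "translation": [0, 0.032, 0], "twist": [0, 0, 0]},
])

```text
time_s: 11.65
ee_pos: [0.6171, 0.0499, 0.1926]
orientation: [-3.14, 0.076, 0.001]
wrist_force: [-1.2, 5.9, 0.8]
finger_gap: 0.0034
finger_force: 30.0
```

```bash
python3 - <<'E'
from h import *
a=snap('side')['img'];b=snap('scene')['img'];w=snap('wrist')['img']
cv2.imwrite('pics/m2.png',np.vstack([np.hstack([cv2.resize(a[60:260,170:370],(400,300)),cv2.resize(b[100:300,150:350],(400,300))]),np.hstack([cv2.resize(w,(400,300)),np.zeros((300,400,3),np.uint8)])]))
o=status.get_obs();print(o['ee_pos'],o['wrist_force'],o['wrist_torque'],o['time_s'])
E
```

```text
[0.61710315 0.04978364 0.19266289] [-1.59813846  5.10560158  1.19125968] [ 0.94243144  0.20643652 -0.33041922] 11.8
```

View pics/m2.png

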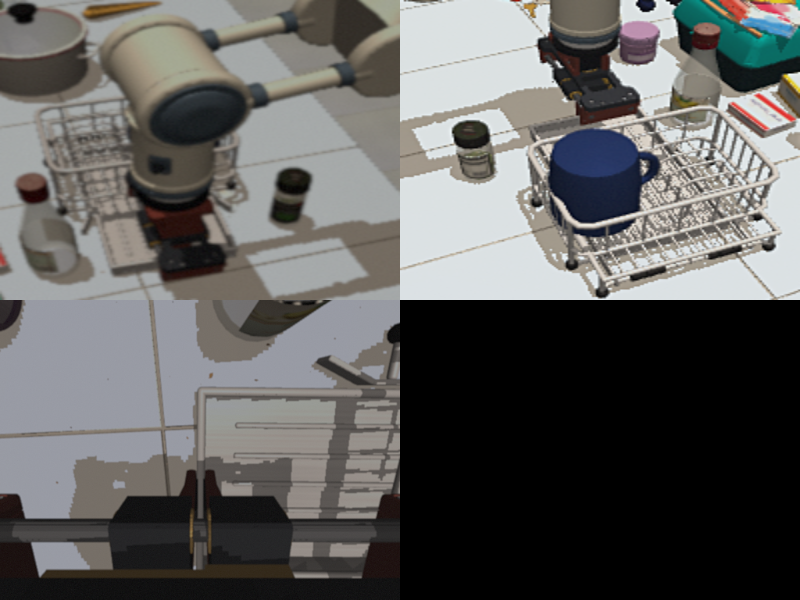

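Clip has been passed and the tray lies well in the runners (both jars clear). Now release, lift off, turn 90° and push the last part with the open fingers from behind, keeping the gripper body away from the basket.

In the tool's units: -0.07 m is -0.0933, -0.02 m is -0.0267.

Emit:
apply_moves([
  {"grip": 0.2, "translation": [0, 0.032, 0], "twist": [0, 0, 0]},
  {"grip": 0.4, "translation": [0, 0, 0], "twist": [0, 0, 0]},
  {"grip": 0.4, "translation": [0, 0, 0], "twist": [0, 0, 0]},
  {"grip": 0.4, "translation": [0, 0, 0], "twist": [0, 0, 0]},
  {"grip": 0.4, "translation": [0, 0, 0], "twist": [0, 0, 0]},
  {"grip": 0.4, "translation": [0, 0, -0.0067], "twist": [0, 0, 0]},
  {"grip": 0.4, "translation": [0, 0, -0.0267], "twist": [0, 0, 0]},
  {"grip": 0.6, "translation": [0, 0, -0.06], "twist": [0, 0, 0]},
  {"grip": 1, "translation": [0, 0, -0.0933], "twist": [0, 0, 0]},
  {"grip": 1, "translation": [0, 0, -0.0933], "twist": [0, 0, 0]},
])

```text
time_s: 12.8
ee_pos: [0.6182, 0.0496, 0.269]
orientation: [-3.14, 0.076, -0.015]
wrist_force: [0.4, -0.3, 0.1]
finger_gap: 0.0555
finger_force: 0.0
```

My first row wrongly carried a 24 mm forward shift, so I'll check where the tray ended up.

```bash
python3 - <<'E'
import go
from fit import *
w=snap('wrist','w3')
P=cloud(['w3'])
for x in (.56,.58,.6,.64,.66,.68):
    d=sel(P,(x-.008,x+.008),(-.03,.12),(.016,.032)); print(x,len(d),np.percentile(d[:,1],[50,95,99]) if len(d) else '')
d=sel(P,(.5,.72),(-.05,.12),(.016,.032)); print(rect(d),np.median(d[:,2]))
cv2.imwrite('pics/w3b.png',w['img'])
print(vars(env).keys() if hasattr(env,'__dict__') else '')
go.to(.604,.085,.262,87.2)
E
```

```text
0.56 114 [0.04624336 0.0488481  0.04903941]
0.58 112 [0.04509227 0.04798646 0.04816502]
0.6 124 [0.04373827 0.04631613 0.04650398]
0.64 149 [0.04156833 0.04456548 0.0448041 ]
0.66 142 [0.04055735 0.04299018 0.04318153]
0.68 834 [0.01008717 0.04089579 0.04215467]
((643.0878295898438, 24.796852111816406), (79.29566192626953, 179.84866333007812), 54.04133224487305) 0.025048355152293415
dict_keys([])
tr [-0.0156 -0.0347  0.0043] tw [ 0.0045 -0.005  -1.5702] t 12.85 ee [0.6179 0.0496 0.2664] q [ 0.03  0.16  1.4  -0.    1.57  1.64] F [-0.1 -0.3  0.3]
```

View pics/w3b.png

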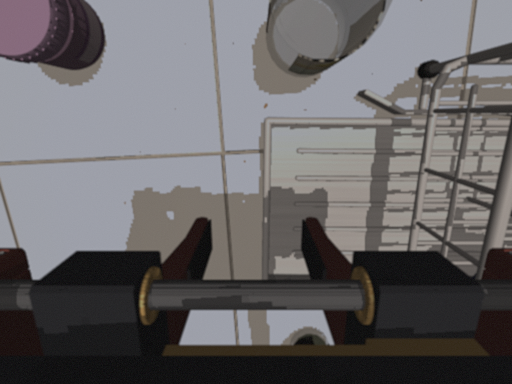

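The tail wall is at column ~265, straight and flat; it moved only about 6 mm forward (y ≈ 0.046 m). No harm done; now I turn behind it.

In the tool's units: -0.04 m is -0.0533, -0.012 m is -0.016, -1.45 rad is -0.4615.

Emit:
apply_moves([
  {"grip": 1, "translation": [-0.008, -0.0267, 0], "twist": [0, 0, -0.0318]},
  {"grip": 1, "translation": [-0.016, -0.0467, 0], "twist": [0, 0, -0.0796]},
  {"grip": 1, "translation": [-0.0187, -0.0533, 0], "twist": [0, 0, -0.1273]},
  {"grip": 1, "translation": [-0.0187, -0.0533, 0], "twist": [0, 0, -0.1751]},
  {"grip": 1, "translation": [-0.0187, -0.0533, 0], "twist": [0, 0, -0.2228]},
  {"grip": 1, "translation": [-0.0187, -0.0533, 0], "twist": [0, 0, -0.2706]},
  {"grip": 1, "translation": [-0.0187, -0.0533, 0], "twist": [0, 0, -0.3183]},
  {"grip": 1, "translation": [-0.0187, -0.0533, 0], "twist": [0, 0, -0.3661]},
  {"grip": 1, "translation": [-0.0187, -0.0533, 0], "twist": [0, 0, -0.4138]},
  {"grip": 1, "translation": [-0.0187, -0.0533, 0], "twist": [0, 0, -0.4615]},
])

```text
time_s: 13.85
ee_pos: [0.6049, 0.0902, 0.2612]
orientation: [-2.394, -2.033, 0.003]
wrist_force: [0.0, 0.1, 0.5]
finger_gap: 0.0881
finger_force: 0.0
```

```bash
python3 go.py .604 .085 .192 87.1
```

```text
tr [-0.0053  0.0001  0.0692] tw [-0.002   0.0005 -0.1122] t 13.85 ee [0.6049 0.0902 0.2612] q [ 0.09  0.14  1.43 -0.    1.57  0.26] F [0.  0.1 0.5]
```

In the tool's units: 0.07 m is 0.0933, -0.01 m is -0.0133, -0.112 rad is -0.0357.

Emit:
apply_moves([
  {"grip": 1, "translation": [0, 0, 0.0133], "twist": [0, 0, -0.0357]},
  {"grip": 1, "translation": [0, 0, 0.0333], "twist": [0, 0, -0.0357]},
  {"grip": 1, "translation": [0, 0, 0.0533], "twist": [0, 0, -0.0357]},
  {"grip": 1, "translation": [0, 0, 0.0693], "twist": [0, 0, -0.0357]},
  {"grip": 1, "translation": [0, 0, 0.0827], "twist": [0, 0, -0.0357]},
  {"grip": 1, "translation": [0, 0, 0.0907], "twist": [0, 0, -0.0357]},
  {"grip": 1, "translation": [0, 0, 0.0933], "twist": [0, 0, -0.0357]},
  {"grip": 1, "translation": [-0.0133, 0, 0.0933], "twist": [0, 0, -0.0357]},
  {"grip": 1, "translation": [-0.024, 0, 0.0933], "twist": [0, 0, -0.0357]},
  {"grip": 1, "translation": [-0.0293, 0, 0.0933], "twist": [0, 0, -0.0357]},
])

```text
time_s: 14.85
ee_pos: [0.6016, 0.0675, 0.1935]
orientation: [2.284, 2.155, 0.001]
wrist_force: [-0.1, -0.4, -0.4]
finger_gap: 0.0878
finger_force: 0.0
```

```bash
python3 go.py .604 .04 .192 87.1
```

```text
tr [-0.0273  0.004   0.0015] tw [ 0.0013  0.0002 -0.0074] t 14.85 ee [0.6016 0.0675 0.1935] q [ 0.06  0.17  1.53 -0.    1.45  0.11] F [-0.1 -0.4 -0.4]
```

```bash
python3 - <<'E'
from fit import *
for n in ('scene','side'):
    old=cloud([n]); 
    snap(n,n+'_b'); new=cloud([n+'_b'])
    r=rect(sel(old,(.45,.76),(-.3,-.03),(.108,.126)))[0]
    a=np.radians(87.1);u=-np.array([np.cos(a),np.sin(a)]);nn=np.array([-u[1],u[0]])
    for nm,P in (('old',old),('new',new)):
        d=P[:,:2]*1000-r; X=d@u+80; Y=d@nn
        for z0,z1 in ((.006,.020),(.019,.030)):
            k=(abs(Y)<68)&(X>130)&(X<215)&(P[:,2]>z0)&(P[:,2]<z1)
            h,e=np.histogram(X[k],np.arange(130,216,3)); print(n,nm,z0,dict((int(b),int(c)) for b,c in zip(e,h) if c))
E
```

```text
scene old 0.006 {130: 5, 133: 2, 136: 3, 139: 1, 142: 1, 157: 96, 160: 48, 196: 2, 199: 54, 202: 99, 205: 58}
scene old 0.019 {154: 6, 157: 3, 160: 6, 199: 5, 202: 18, 205: 1}
scene new 0.006 {130: 1, 133: 5, 136: 7, 139: 5, 142: 3, 151: 3, 166: 141, 169: 10, 196: 3, 199: 57, 202: 96, 205: 54}
scene new 0.019 {163: 38, 166: 106, 169: 22, 199: 10, 202: 18, 205: 2}
side old 0.006 {136: 1, 139: 1, 151: 9, 154: 41, 157: 2, 190: 8, 193: 13, 196: 9, 199: 5}
side old 0.019 {151: 6, 154: 24, 157: 5, 160: 1}
side new 0.006 {130: 2, 133: 2, 139: 1, 145: 1, 160: 20, 163: 32, 190: 8, 193: 21, 196: 15, 199: 7}
side new 0.019 {148: 1, 160: 12, 163: 11, 166: 4, 196: 1}
```

Remaining gap from lead to bar is about 26–29 mm in both views; contact with the tail after ~12 mm.

In the tool's units: -0.024 m is -0.032, -0.01 m is -0.0133.

Emit:
apply_moves([
  {"grip": 1, "translation": [-0.0053, 0, 0], "twist": [0, 0, 0]},
  {"grip": 1, "translation": [-0.0093, 0, 0], "twist": [0, 0, 0]},
  {"grip": 1, "translation": [-0.0133, 0, 0], "twist": [0, 0, 0]},
  {"grip": 1, "translation": [-0.016, 0, 0], "twist": [0, 0, 0]},
  {"grip": 1, "translation": [-0.0187, 0, 0], "twist": [0, 0, 0]},
  {"grip": 1, "translation": [-0.0213, 0, 0], "twist": [0, 0, 0]},
  {"grip": 1, "translation": [-0.024, 0, 0], "twist": [0, 0, 0]},
  {"grip": 1, "translation": [-0.0267, 0, 0], "twist": [0, 0, 0]},
  {"grip": 1, "translation": [-0.0293, 0, 0], "twist": [0, 0, 0]},
  {"grip": 1, "translation": [-0.032, 0, 0], "twist": [0, 0, 0]},
])

```text
time_s: 15.95
ee_pos: [0.6001, 0.0459, 0.1926]
orientation: [-2.281, -2.157, -0.003]
wrist_force: [-0.4, 5.9, 0.7]
finger_gap: 0.0879
finger_force: 2.9
```

```bash
cat > gap.py <<'E'
from fit import *
def gap():
  for n in ('scene','side'):
    snap(n,n+'_b'); P=cloud([n+'_b'])
    r=rect(sel(cloud([n]),(.45,.76),(-.3,-.03),(.108,.126)))[0]
    a=np.radians(87.1);u=-np.array([np.cos(a),np.sin(a)]);nn=np.array([-u[1],u[0]])
    d=P[:,:2]*1000-r; X=d@u+80; Y=d@nn; z=P[:,2]
    k=(abs(Y)<68)&(X>150)&(X<215)&(z>.006)&(z<.03)
    h,e=np.histogram(X[k],np.arange(150,216,2)); print(n,dict((int(b),int(c)) for b,c in zip(e,h) if c))
  o=status.get_obs(); print(o['ee_pos'],o['wrist_force'],o['time_s'])
gap()
E
python3 gap.py
```

```text
scene {152: 3, 154: 2, 156: 3, 158: 4, 160: 2, 162: 2, 164: 1, 166: 1, 170: 1, 172: 13, 174: 41, 176: 190, 178: 67, 198: 13, 200: 49, 202: 71, 204: 67, 206: 20}
side {152: 1, 156: 1, 168: 2, 170: 25, 172: 33, 174: 18, 176: 5, 190: 4, 192: 15, 194: 11, 196: 10, 198: 4, 200: 4}
[0.60009255 0.04562834 0.19264214] [-0.00885707  5.41326956 -0.32404671] 16.05
```

In the tool's units: -0.01 m is -0.0133, -0.009 m is -0.012.

Emit:
apply_moves([
  {"grip": 1, "translation": [-0.0013, 0, 0], "twist": [0, 0, 0]},
  {"grip": 1, "translation": [-0.0027, 0, 0], "twist": [0, 0, 0]},
  {"grip": 1, "translation": [-0.004, 0, 0], "twist": [0, 0, 0]},
  {"grip": 1, "translation": [-0.0053, 0, 0], "twist": [0, 0, 0]},
  {"grip": 1, "translation": [-0.0067, 0, 0], "twist": [0, 0, 0]},
  {"grip": 1, "translation": [-0.008, 0, 0], "twist": [0, 0, 0]},
  {"grip": 1, "translation": [-0.0093, 0, 0], "twist": [0, 0, 0]},
  {"grip": 1, "translation": [-0.0107, 0, 0], "twist": [0, 0, 0]},
  {"grip": 1, "translation": [-0.012, 0, 0], "twist": [0, 0, 0]},
  {"grip": 1, "translation": [-0.0133, 0, 0], "twist": [0, 0, 0]},
])

```text
time_s: 17.05
ee_pos: [0.5995, 0.0358, 0.1926]
orientation: [-2.281, -2.157, -0.003]
wrist_force: [-0.9, 5.5, 0.2]
finger_gap: 0.0882
finger_force: 2.9
```

```bash
python3 gap.py
```

```text
scene {152: 4, 154: 8, 156: 7, 158: 6, 160: 4, 162: 2, 164: 2, 166: 1, 168: 4, 172: 1, 182: 6, 184: 47, 186: 155, 188: 72, 198: 12, 200: 50, 202: 71, 204: 62, 206: 25}
side {150: 3, 168: 1, 178: 2, 180: 16, 182: 45, 184: 29, 186: 4, 192: 1, 194: 1, 196: 1, 198: 1, 200: 3, 202: 2}
[0.59952807 0.03570558 0.19261454] [0.30975335 4.29682337 0.67381326] 17.15
```

Emit:
apply_moves([
  {"grip": 1, "translation": [-0.0007, 0, 0], "twist": [0, 0, 0]},
  {"grip": 1, "translation": [-0.0013, 0, 0], "twist": [0, 0, 0]},
  {"grip": 1, "translation": [-0.002, 0, 0], "twist": [0, 0, 0]},
  {"grip": 1, "translation": [-0.0027, 0, 0], "twist": [0, 0, 0]},
  {"grip": 1, "translation": [-0.0033, 0, 0], "twist": [0, 0, 0]},
  {"grip": 1, "translation": [-0.004, 0, 0], "twist": [0, 0, 0]},
  {"grip": 1, "translation": [-0.0047, 0, 0], "twist": [0, 0, 0]},
  {"grip": 1, "translation": [-0.0053, 0, 0], "twist": [0, 0, 0]},
  {"grip": 1, "translation": [-0.006, 0, 0], "twist": [0, 0, 0]},
  {"grip": 1, "translation": [-0.0067, 0, 0], "twist": [0, 0, 0]},
])

```text
time_s: 18.15
ee_pos: [0.5993, 0.0308, 0.1926]
orientation: [-2.281, -2.158, -0.003]
wrist_force: [-0.3, 5.9, -0.3]
finger_gap: 0.0879
finger_force: 2.9
```

In the tool's units: -0.002 m is -0.0027, -0.0018 m is -0.0024.

Emit:
apply_moves([
  {"grip": 1, "translation": [-0.0004, 0, 0], "twist": [0, 0, 0]},
  {"grip": 1, "translation": [-0.0007, 0, 0], "twist": [0, 0, 0]},
  {"grip": 1, "translation": [-0.0011, 0, 0], "twist": [0, 0, 0]},
  {"grip": 1, "translation": [-0.0013, 0, 0], "twist": [0, 0, 0]},
  {"grip": 1, "translation": [-0.0017, 0, 0], "twist": [0, 0, 0]},
  {"grip": 1, "translation": [-0.002, 0, 0], "twist": [0, 0, 0]},
  {"grip": 1, "translation": [-0.0024, 0, 0], "twist": [0, 0, 0]},
  {"grip": 1, "translation": [-0.0027, 0, 0], "twist": [0, 0, 0]},
  {"grip": 1, "translation": [-0.0027, 0, 0], "twist": [0, 0, 0]},
  {"grip": 1, "translation": [-0.0027, 0, 0], "twist": [0, 0, 0]},
])

```text
time_s: 19.15
ee_pos: [0.5992, 0.0289, 0.1926]
orientation: [-2.281, -2.158, -0.003]
wrist_force: [-0.4, 6.0, 0.7]
finger_gap: 0.0878
finger_force: 2.9
```

In the tool's units: -0.002 m is -0.0027, -0.0018 m is -0.0024.

Emit:
apply_moves([
  {"grip": 1, "translation": [-0.0004, 0, 0], "twist": [0, 0, 0]},
  {"grip": 1, "translation": [-0.0007, 0, 0], "twist": [0, 0, 0]},
  {"grip": 1, "translation": [-0.0011, 0, 0], "twist": [0, 0, 0]},
  {"grip": 1, "translation": [-0.0013, 0, 0], "twist": [0, 0, 0]},
  {"grip": 1, "translation": [-0.0017, 0, 0], "twist": [0, 0, 0]},
  {"grip": 1, "translation": [-0.002, 0, 0], "twist": [0, 0, 0]},
  {"grip": 1, "translation": [-0.0024, 0, 0], "twist": [0, 0, 0]},
  {"grip": 1, "translation": [-0.0027, 0, 0], "twist": [0, 0, 0]},
  {"grip": 1, "translation": [-0.0027, 0, 0], "twist": [0, 0, 0]},
  {"grip": 1, "translation": [-0.0027, 0, 0], "twist": [0, 0, 0]},
])

```text
time_s: 20.15
ee_pos: [0.599, 0.0281, 0.1927]
orientation: [-2.278, -2.157, -0.006]
wrist_force: [-1.4, 11.0, 0.6]
finger_gap: 0.0879
finger_force: 5.6
```

```bash
python3 gap.py
```

```text
scene {152: 3, 154: 5, 156: 5, 158: 8, 160: 6, 162: 6, 164: 4, 166: 7, 168: 2, 170: 1, 172: 2, 174: 2, 176: 1, 178: 6, 180: 1, 188: 5, 190: 16, 192: 53, 194: 49, 196: 3, 198: 11, 200: 53, 202: 71, 204: 66, 206: 18}
side {150: 1, 154: 1, 158: 1, 160: 1, 170: 1, 176: 2, 182: 1, 186: 11, 188: 29, 190: 35, 192: 2, 194: 2}
[0.59895475 0.02814691 0.19267804] [-0.55051735 10.16604675 -0.60116647] 20.25
```

In the tool's units: -0.0005 m is -0.0007, -0.0003 m is -0.0004.

Emit:
apply_moves([
  {"grip": 1, "translation": [-0.0004, 0, 0], "twist": [0, 0, 0]},
  {"grip": 1, "translation": [-0.0007, 0, 0], "twist": [0, 0, 0]},
  {"grip": 1, "translation": [-0.0007, 0, 0], "twist": [0, 0, 0]},
  {"grip": 1, "translation": [-0.0007, 0, 0], "twist": [0, 0, 0]},
  {"grip": 1, "translation": [-0.0007, 0, 0], "twist": [0, 0, 0]},
  {"grip": 1, "translation": [-0.0007, 0, 0], "twist": [0, 0, 0]},
  {"grip": 1, "translation": [-0.0007, 0, 0], "twist": [0, 0, 0]},
  {"grip": 1, "translation": [-0.0007, 0, 0], "twist": [0, 0, 0]},
  {"grip": 1, "translation": [-0.0007, 0, 0], "twist": [0, 0, 0]},
  {"grip": 1, "translation": [-0.0007, 0, 0], "twist": [0, 0, 0]},
])

```text
time_s: 21.25
ee_pos: [0.5989, 0.028, 0.1927]
orientation: [-2.278, -2.157, -0.006]
wrist_force: [-0.8, 13.3, 1.1]
finger_gap: 0.0876
finger_force: 6.2
```

The tray no longer advances while force climbs (≈7 N on the bar above the 6 N drag), so it is home. Backing off.

In the tool's units: -0.12 m is -0.16, -0.09 m is -0.12.

Emit:
apply_moves([
  {"grip": 1, "translation": [0.004, 0, 0], "twist": [0, 0, 0]},
  {"grip": 1, "translation": [0.0107, 0, 0], "twist": [0, 0, 0]},
  {"grip": 1, "translation": [0.0213, 0, 0], "twist": [0, 0, 0]},
  {"grip": 1, "translation": [0.0347, 0, 0], "twist": [0, 0, 0]},
  {"grip": 1, "translation": [0.048, 0, 0], "twist": [0, 0, 0]},
  {"grip": 1, "translation": [0.0613, 0, -0.0067], "twist": [0, 0, 0]},
  {"grip": 1, "translation": [0.0733, 0, -0.0267], "twist": [0, 0, 0]},
  {"grip": 1, "translation": [0.08, 0, -0.0667], "twist": [0, 0, 0]},
  {"grip": 1, "translation": [0.08, 0, -0.12], "twist": [0, 0, 0]},
  {"grip": 1, "translation": [0.08, 0, -0.16], "twist": [0, 0, 0]},
])

```text
time_s: 22.25
ee_pos: [0.6024, 0.0859, 0.3167]
orientation: [2.282, 2.157, 0.004]
wrist_force: [-0.1, 0.3, 1.0]
finger_gap: 0.0879
finger_force: 0.0
```

```bash
python3 gap.py; python3 - <<'E'
from h import *
a=np.load('scene_b.npz')['img'];b=np.load('side_b.npz')['img']
cv2.imwrite('pics/fin.png',np.hstack([cv2.resize(a[100:300,150:350],(400,400)),cv2.resize(b[80:280,150:350],(400,400))]))
E
```

```text
scene {152: 5, 154: 5, 156: 5, 158: 8, 160: 4, 162: 6, 164: 3, 166: 5, 168: 4, 170: 2, 172: 4, 174: 3, 176: 2, 178: 4, 180: 1, 184: 1, 188: 2, 190: 25, 192: 47, 194: 50, 196: 7, 198: 14, 200: 49, 202: 70, 204: 69, 206: 16}
side {150: 1, 152: 1, 154: 1, 158: 1, 160: 1, 164: 1, 182: 1, 186: 10, 188: 37, 190: 29, 192: 10, 200: 1}
[0.60307542 0.08576785 0.32078031] [0.6007688  0.71154407 0.68192557] 22.35
```

View pics/fin.png

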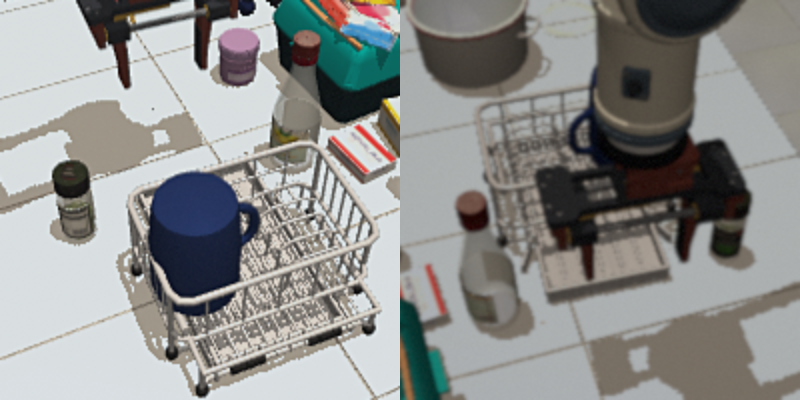

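The tray sits straight under the rack against the rear bar, bottle and jars are in place, and the gripper is clear. Handing in.

```bash
python3 -c "
from bench import env
print(env.finish_job())"
```

```text
the job is handed in; nothing more can be done
None
```

The tray is home against the stop bar, pushed there with an estimated 7 N on the bar. The bottle and jars look undisturbed in the last pictures, the gripper is clear, and the job was handed in at about 22 s; no verdict came back. One move row wrongly nudged the tray about 6 mm forward during release, but it stopped well short of the bar.

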